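# Balance the boom arm on the stand

### The arm

A 7-joint arm with a two-finger parallel gripper is mounted at the origin on a cart in front of the work surface, level with it; the furniture and walls round the work are solid. World frame = base frame: x ahead of the robot, y to its left, z up, the work surface at z = 0. Lengths are in mm, angles in rad, forces in N, time in s.
With the tool pointing down it reaches from about 425 to 825 mm from the base axis. Payload 3.6 kg.
Tool frame: the origin (TCP) lies midway between the tips of the shut fingers; the grasp point (between the pads) lies 19 mm behind it; z points along the fingers, y is the line along which they close (so a half turn about z gives the same grasp; the last joint's range is limited). The gripper opens to 85 mm and grips with 20 to 120 N. Pads are 22 mm wide; open, the fingers measure 114 mm over their backs; the gripper's body (76 mm by 85 mm) begins 54 mm behind the grasp point. The pads swing forward as they close: fully open they stand 13 mm farther back than shut.
Start: joints at [-1.175, 0.615, -0.013, 1.423, 0.008, 1.103, -0.04], TCP at [266.67, 592.748, 231.297] pointing down, gripper open.
Joint ranges: [-3.12, 3.12], [-0.3, 2.06], [-1.34, 1.32], [0.26, 2.42], [-1.36, 4.5], [0.01, 1.98], [-2.84, 2.84]. Speed limits (rad/s): [2.79, 2.79, 3.14, 3.14, 3.14, 3.14, 3.14].

### API

Orientations are given as a rotation vector (axis times angle).
In Python, from station import sensors, grab_frame, env gives the robot as it stands. The module is installed in compiled form; this text tells all that it offers.
- The arm moves only by the tool carry_out, never from a script. Its argument "targets" is a list that holds one entry, the list of rows, each a list of 4 numbers: the shift along the world's x, y, z normalised to -1 to 1, where 1 is 250 mm, then the turn about the world's z normalised to -1 to 1, where 1 is 90 degrees. A call has 1 to 8 rows; each row is the pose to reach, as a shift and turn from the pose commanded when the call began; what a row does not reach only later rows make up. A row lasts 1/8 s, in which the tool goes at most 62.5 mm and 10.7 degrees, less where a joint would pass 70% of its speed; a pose out of reach is approached as far as the arm can. A call with a number of a shift or a turn outside -1 to 1 is refused whole. A call with a gripper value outside its range is refused whole. "hand" is the finger opening in mm, from 0 to 85.4, set as the call begins (left out, the last holds). The fingers move at their own pace and stop on an object; the grip force is fixed at half the most. Time passes only in rows, so rows that repeat a pose let the fingers close. It gives the time, the measured TCP pose, the force, the opening and the grip force at its end, in the units of the state.
- sensors.sense(): the state, without advancing time (a new reading comes with each control period).
- grab_frame(name): name is "scene" or "top" or "wrist"; returns a dict with "img" (400x640x3 uint8, red, green, blue), "mtx" (3x3 intrinsics, pixels), "dist_coeffs" ([k1, k2, p1, p2, k3] as OpenCV has them; the pictures are not rectified), "extrinsics" (4x4, takes a point from world to camera coordinates). Camera axes: x right, y up, looking along -z (the intrinsics and any distortion apply to the point x, -y, -z); pixel columns grow to the right and rows downward; lengths in mm; the calibration is good to about 2 mm. A picture is of the moment at which its call begins. There is no depth.
- env.close_job(): hands the job in; it is judged then, once.
The state is a dict: "time": time; "joints": joint angles; "qvel": joint speeds; "joint_torque": joint torques, N m; "tcp_pos": TCP position; "tool_rot": TCP orientation; "force": force on the tool from outside, world axes, zero at the start; "ft_torque": the same for the moment, N m; "grip_width": finger opening in mm; "gripper_force": force on a finger pad.
Only numpy, scipy, OpenCV 4.12 (cv2) and the standard library are available. Lean on these libraries where they do the work, as an engineer would, in place of code of your own. Each camera call takes 0.05 s, during which the arm holds its last target. There are 200 camera calls.

### The job

Find the balance point of the aluminium boom arm: pick it up, lower it gently onto the crest of the balancing stand while you hold it, square across the crest, and shift it along by feel until it balances. Let go and leave it lying level and right side up on the crest alone, at rest; the stand must not be pressed hard, and the mouse, the petri dish and the tally counter stay where they are.

Things in the scene. Friction and masses are not known exactly. Their poses are not given: they have to be found in the camera images.
- boom: straight aluminium bar, black end caps, 260 mm long (own x), 20 wide (y), 16 high (z), lying flat on the worktop at the start. Origin: middle of its underside. A ballast weight is locked at an unknown place inside: weight 0.28 to 0.37 kg, centre of mass on the long axis, anywhere up to 40 mm either side of the middle. Let go off balance, it tips until one end meets the worktop
- stand: balancing stand, fixed: dark base plate 84 x 70 x 8 mm (own x, y, z) carrying an A-shaped aluminium plate with a crest 45 mm up, 11 mm wide (own x) with rounded edges, 59 mm long (own y). Origin: centre of its underside. The boom is to lie along own x, either way round; it balances with its centre of mass within 4 mm of the crest's midline. Over 20 N of press on it is too hard
- crest (a point): centre of the flat top of the crest, 45 mm above the worktop; axes as the stand's
- mouse: black computer mouse, 104 x 57 x 34 mm, a bystander; origin at the centre of its underside
- tally_counter: light grey round tally counter, 50 x 45 x 25 mm, a bystander; origin at the centre of its underside
- petri_dish: round clear petri dish, 60 mm across and 15 mm high, a bystander; origin at the centre of its underside

How it is judged:
By the outcome, as a careful person would: the job done as asked, in the order asked, and still so for the second after the job is handed in, with the robot touching nothing.
It also fails if it takes over 64 s, if anything falls off the work surface, if the arm or the gripper's body presses on something with over 40 N, if the wrist force passes 120 N, or if a joint passes its speed limit or range.

## Working session

There is one attempt and no reset: what is moved stays moved. The work goes in short steps, Python scripts to look and compute and a tool call to move; the robot and the scene stay as the last step left them, time stands still between calls to the robot, and variables do not carry over. Pictures are saved under pics/ and viewed, at most 10 in all, crops included, and the job is handed in when it is done.

Besides the shell and the picture viewer there is one more tool, called after ">>>" as name(argument=value, ...) on one line, values as JSON. carry_out: Moves the arm, as the interface text tells. Its arguments: {"type":"object","properties":{"targets":{"type":"array"},"hand":{"type":"number"}},"required":["targets"]}

```bash
mkdir -p pics; cat > h.py <<'E'
import numpy as np, cv2
from station import sensors, grab_frame, env
def ray(f,uv):
    n=cv2.undistortPoints(np.array(uv,float).reshape(-1,1,2),np.array(f["mtx"],float),np.array(f["dist_coeffs"],float)).reshape(-1,2)
    E=np.array(f["extrinsics"]);R,t=E[:3,:3],E[:3,3]
    d=np.c_[n[:,0],-n[:,1],-np.ones(len(n))]@R
    return -R.T@t,d
def plane(f,uv,z):
    c,d=ray(f,uv); return c+d*((z-c[2])/d[:,2])[:,None]
def proj(f,P):
    E=np.array(f["extrinsics"]);p=np.atleast_2d(P)@E[:3,:3].T+E[:3,3]
    return cv2.projectPoints((p*[1,-1,-1]).reshape(-1,1,3),np.zeros(3),np.zeros(3),np.array(f["mtx"],float),np.array(f["dist_coeffs"],float))[0].reshape(-1,2)
def save(f,n): cv2.imwrite(f"pics/{n}.png",f["img"][:,:,::-1])
E
python3 - <<'E'
from h import *
s=sensors.sense();print(s)
for n in("scene","top"):
    f=grab_frame(n);save(f,n+"1");c,_=ray(f,[[320,200]]);print(n,c)
E
```

```text
{'time': 0.0, 'joints': array([-1.17448872,  0.61594869, -0.01266161,  1.4248699 ,  0.00808482,
        1.10338225, -0.04037529]), 'qvel': array([ 0.00092612,  0.00061365, -0.00077477,  0.0006861 ,  0.00122242,
        0.00174947, -0.00013152]), 'joint_torque': array([ 3.32765212e-04, -4.69217205e+01,  2.59139305e-01, -1.71030593e+01,
        9.95768438e-03,  9.58372839e-03, -1.61964564e-06]), 'tcp_pos': array([266.36803566, 592.09632264, 230.12847143]), 'tool_rot': array([-0.6589089 , -3.07116181,  0.00392848]), 'force': array([-1.34838337, -0.31269968,  0.19993932]), 'ft_torque': array([ 0.05491314,  0.03935374, -0.09891077]), 'gripper_force': 0.0, 'grip_width': 85.4978583712639}
scene [-154.85833524 -760.71721651  882.43104535]
top [ 430.95619124  -14.11127933 1345.20869069]
```

View pics/top1.png

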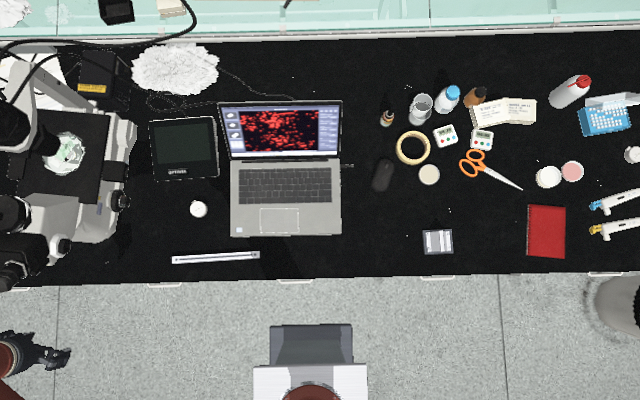

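View pics/scene1.png

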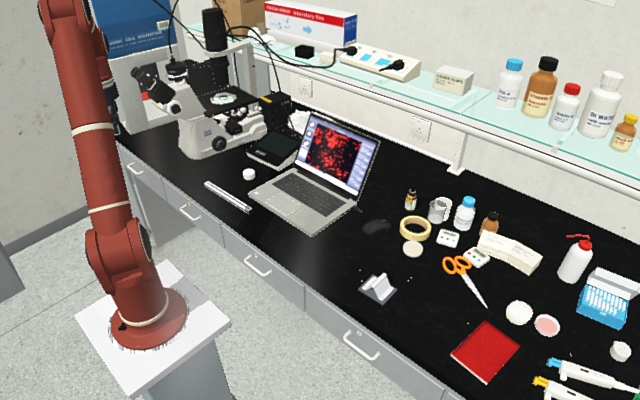

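The top view shows the boom at (172–260, 258), the stand at about (438, 242), the mouse at (382, 175) and the tally counter at about (198, 209). Next I measure the boom and the stand.

```bash
python3 - <<'E'
from h import *
f=grab_frame("top");g=f["img"]
hsv=cv2.cvtColor(g,cv2.COLOR_RGB2HSV)
def show(box,zs,th):
    x0,y0,x1,y1=box
    m=np.zeros(g.shape[:2],np.uint8);m[y0:y1,x0:x1]=(hsv[y0:y1,x0:x1,2]>th)*255
    cs,_=cv2.findContours(m,cv2.RETR_EXTERNAL,cv2.CHAIN_APPROX_NONE)
    c=max(cs,key=cv2.contourArea)
    w=plane(f,c.reshape(-1,2),zs)[:,:2].astype(np.float32)
    print(box,cv2.minAreaRect(w))
show((160,240,270,275),16,90)
show((415,222,462,262),8,60)
show((415,222,462,262),45,190)
show((185,195,212,222),20,120)
show((412,160,440,190),12,120)
print(plane(f,[[372,160],[393,160],[393,192],[382,176]],17))
a=cv2.resize(g[215:275,400:480],(640,480),interpolation=cv2.INTER_CUBIC)
cv2.imwrite("pics/st.png",a[:,:,::-1])
E
```

```text
(160, 240, 270, 275) ((458.30279541015625, 259.6054992675781), (22.25107765197754, 249.01112365722656), 2.1609506607055664)
(415, 222, 462, 262) ((486.6249084472656, -378.6521911621094), (70.57293701171875, 84.6475830078125), 1.5992159843444824)
(415, 222, 462, 262) ((487.9287109375, -388.40167236328125), (58.487876892089844, 28.077966690063477), 1.9566682577133179)
(185, 195, 212, 222) ((600.2117919921875, 309.77880859375), (46.68830871582031, 46.566383361816406), 88.5129165649414)
(412, 160, 440, 190) ((684.152099609375, -364.6888427734375), (58.34680938720703, 59.940269470214844), 86.84239196777344)
[[ 729.35861652 -199.127428     17.        ]
 [ 727.71156163 -260.60951301   17.        ]
 [ 632.83338745 -256.04678555   17.        ]
 [ 680.91043271 -226.27249126   17.        ]]
```

View pics/st.png

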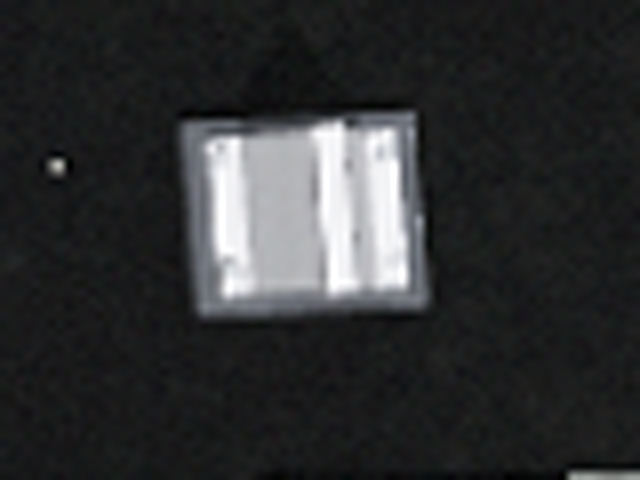

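The base of the stand measures 70.6 x 84.6 mm, as it should, centred at (487, -379). The crest runs along about +1.7° from world x. The boom is at (458, 260), lying within about 0.5° of parallel to the stand's own x. I go above the boom.

>>> carry_out(targets=[[[0,-0.25,0,-0.118],[0,-0.5,0,-0.236],[0.1,-0.7,0,-0.354],[0.25,-0.85,0,-0.472],[0.4,-1,-0.1,-0.59],[0.55,-1,-0.15,-0.707],[0.7,-1,-0.2,-0.707],[0.768,-1,-0.2,-0.707]]])

```text
time: 1.15
tcp_pos: [460.2, 341.5, 179.8]
tool_rot: [2.181, 2.26, -0.004]
force: [-1.2, -0.4, -0.9]
grip_width: 84.9
gripper_force: 0.0
```

>>> carry_out(targets=[[[0,-0.2,0,0],[0,-0.33,0,0],[0,-0.33,-0.1,0],[0,-0.33,-0.1,0]]])

```text
time: 1.65
tcp_pos: [457.3, 259.5, 154.9]
tool_rot: [-2.179, -2.261, 0.007]
force: [0.3, -0.0, 0.7]
grip_width: 85.3
gripper_force: 0.0
```

```bash
python3 - <<'E'
from h import *
s=sensors.sense();print(s["time"],s["tcp_pos"],s["tool_rot"],s["joints"])
f=grab_frame("wrist");save(f,"w1")
c,_=ray(f,[[320,200]]);print(c)
E
```

```text
1.65 [457.27765256 259.49373236 154.93513647] [-2.17887547 -2.26102022  0.00650077] [-0.74135306  0.53171733  0.27496822  1.87841388 -0.20100377  0.76265251
 -0.31893976]
[453.79553315 333.13994644 296.30386919]
```

View pics/w1.png

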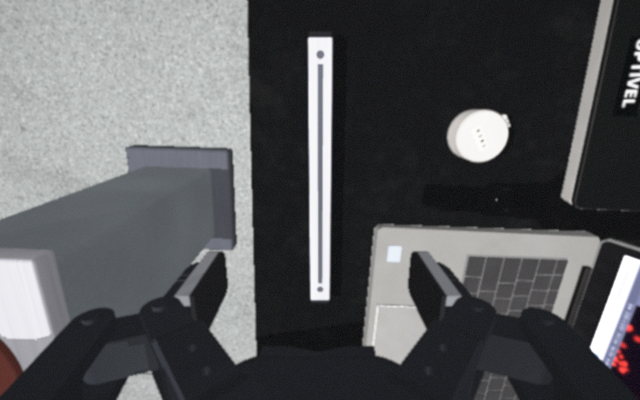

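The wrist view shows the boom from (320, 36) to (320, 300), between the fingers. The laptop's near-left corner at (375, 228) is close to the right finger.

```bash
python3 - <<'E'
from h import *
f=grab_frame("wrist");g=f["img"]
m=np.zeros(g.shape[:2],np.uint8);v=g.max(2)
m[28:312,285:350]=(v[28:312,285:350]>110)*255
c=max(cv2.findContours(m,cv2.RETR_EXTERNAL,cv2.CHAIN_APPROX_NONE)[0],key=cv2.contourArea)
print(cv2.minAreaRect(plane(f,c.reshape(-1,2),16)[:,:2].astype(np.float32)))
print("laptop",plane(f,[[375,228],[363,345]],18),plane(f,[[598,235]],18))
print("caps",plane(f,[[320,33],[320,301]],16))
E
```

```text
((457.572265625, 261.0718688964844), (21.28594207763672, 249.5603485107422), 2.0819873809814453)
laptop [[513.83379886 220.82422796  18.        ]
 [513.42789424  81.85735095  18.        ]] [[735.39174175 221.23611815  18.        ]]
caps [[453.93011487 389.52769362  16.        ]
 [463.93682584 135.22762173  16.        ]]
```

>>> carry_out(targets=[[[0,0.006,-0.2,0],[0,0.006,-0.4,0],[0,0.006,-0.52,0],[0,0.006,-0.57,0],[0,0.006,-0.59,0],[0,0.006,-0.605,0],[0,0.006,-0.605,0]]], hand=45)

```text
time: 2.62
tcp_pos: [459.2, 262.1, 5.8]
tool_rot: [2.179, 2.263, 0.002]
force: [-0.1, 0.5, -0.0]
grip_width: 45.3
gripper_force: 0.0
```

```bash
python3 - <<'E'
from h import *
F=[];T=[]
for i in range(8):
    grab_frame("top");s=sensors.sense();F.append(s["force"]);T.append(s["ft_torque"])
print(s["tcp_pos"],s["tool_rot"],s["time"],np.mean(F,0),np.mean(T,0),np.std(F,0),np.std(T,0))
E
```

```text
[458.74075283 261.79775603   5.2221619 ] [2.17932093e+00 2.26276935e+00 4.35242005e-04] 3.025 [0.28850631 0.06623938 0.06072826] [-0.03170501  0.00024495 -0.00754744] [0.33532093 0.49033114 0.5805291 ] [0.01373907 0.02334702 0.02799967]
```

>>> carry_out(targets=[[[-0.004,-0.003,-0.01,0],[-0.004,-0.003,-0.01,0],[-0.004,-0.003,-0.01,0]]])

```text
time: 3.4
tcp_pos: [457.6, 260.9, 2.4]
tool_rot: [-2.179, -2.263, 0.0]
force: [0.1, 0.2, 0.4]
grip_width: 45.1
gripper_force: 0.0
```

>>> carry_out(targets=[[[0,0,0,0],[0,0,0,0],[0,0,0,0],[0,0,0,0],[0,0,0,0],[0,0,0,0]]], hand=5)

```text
time: 4.15
tcp_pos: [458.2, 261.1, 2.9]
tool_rot: [2.179, 2.262, 0.002]
force: [0.3, -0.7, 6.3]
grip_width: 18.2
gripper_force: 61.0
```

>>> carry_out(targets=[[[0,0,0.02,0],[0,0,0.05,0],[0,0,0.1,0],[0,0,0.15,0],[0,0,0.2,0],[0,0,0.2,0],[0,0,0.2,0]]])

```text
time: 5.03
tcp_pos: [457.4, 261.0, 52.5]
tool_rot: [-2.179, -2.263, 0.001]
force: [-0.1, 0.5, -3.2]
grip_width: 18.3
gripper_force: 60.1
```

```bash
cat >> h.py <<'E'
def feel(n=12):
    F=[];T=[]
    for i in range(n):
        grab_frame("top");s=sensors.sense();F.append(s["force"]);T.append(s["ft_torque"])
    F=np.mean(F,0);T=np.mean(T,0)
    print("t",s["time"],"tcp",s["tcp_pos"].round(1),"rot",s["tool_rot"].round(3),"F",F.round(2),"T",T.round(4),"w",s["grip_width"],s["gripper_force"])
    return F,T
E
python3 - <<'E'
from h import *
F,T=feel(16);print("offset y mm",T[0]/F[2]*1000)
f=grab_frame("wrist");save(f,"w2")
E
```

```text
t 5.825 tcp [457.7 261.   52.6] rot [-2.179 -2.263 -0.   ] F [ 0.03 -0.01 -3.56] T [-0.058  -0.0047  0.0127] w 18.39004447159874 60.04986047744751
offset y mm 16.27114489346648
```

View pics/w2.png

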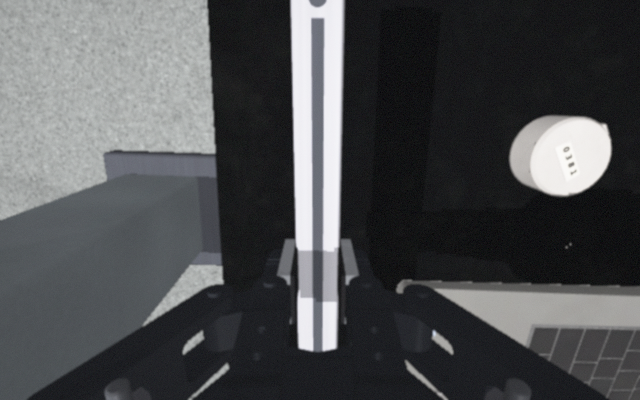

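The boom is held: it weighs 3.56 N (0.363 kg), with the centre of mass roughly 8–16 mm towards +y of the grasp. The tally counter was not touched. I carry the boom over to the stand.

>>> carry_out(targets=[[[0,0,0.2,0],[0,-0.1,0.4,0],[0,-0.3,0.4,0],[0,-0.5,0.4,0],[0.02,-0.7,0.4,0],[0.04,-0.9,0.4,0],[0.06,-1,0.4,0],[0.06,-1,0.4,0]]])

```text
time: 6.88
tcp_pos: [472.9, 8.1, 152.8]
tool_rot: [2.185, 2.255, -0.001]
force: [0.4, -0.3, -4.1]
grip_width: 18.2
gripper_force: 60.0
```

>>> carry_out(targets=[[[0,-0.1,0,0],[0,-0.3,0,0],[0,-0.5,0,0],[0.02,-0.7,0,0],[0.04,-0.9,0,0],[0.057,-1,0,0],[0.057,-1,0,0]]])

```text
time: 7.75
tcp_pos: [487.1, -240.4, 152.4]
tool_rot: [2.182, 2.259, -0.001]
force: [-0.1, 1.6, -2.1]
grip_width: 18.6
gripper_force: 60.0
```

>>> carry_out(targets=[[[0,-0.2,0,0],[0,-0.4,0,0],[0,-0.55,0,0],[0,-0.604,0,-0.003],[0,-0.604,-0.1,-0.003],[0,-0.604,-0.2,-0.003],[0,-0.604,-0.2,-0.003]]])

```text
time: 8.62
tcp_pos: [486.8, -385.2, 100.1]
tool_rot: [-2.175, -2.256, -0.003]
force: [0.7, 0.6, -2.8]
grip_width: 18.1
gripper_force: 59.9
```

```bash
python3 - <<'E'
from h import *
F,T=feel(20);print("offset y mm",T[0]/F[2]*1000)
f=grab_frame("wrist");save(f,"w3")
f=grab_frame("scene");x=f["img"][190:330,260:460];cv2.imwrite("pics/s3.png",cv2.resize(x,(800,560))[:,:,::-1])
E
```

```text
t 9.625 tcp [ 486.9 -390.   102.5] rot [-2.185 -2.257  0.   ] F [ 0.06  0.21 -3.42] T [-0.0808 -0.0091 -0.0043] w 18.180263595889695 59.97633934020996
offset y mm 23.638496110964144
```

View pics/s3.png

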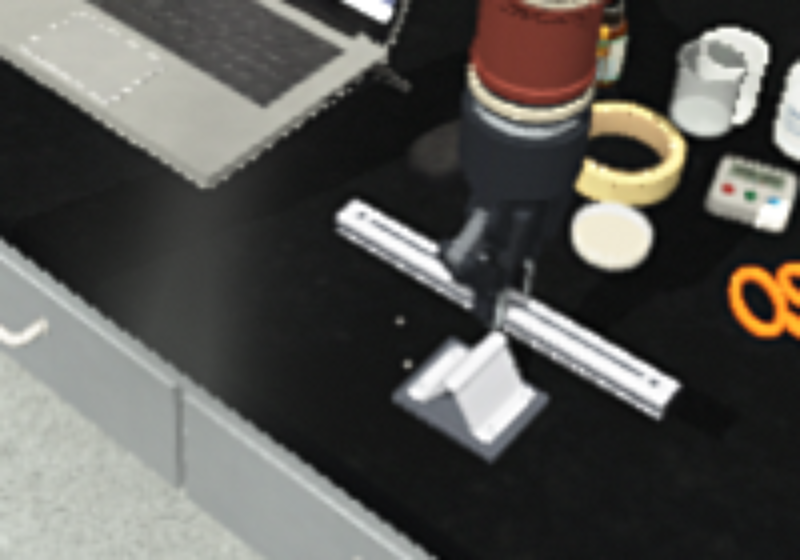

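The boom hangs level above the stand. I check the crest midline from the saved top image before lowering.

```bash
python3 - <<'E'
from h import *
f=grab_frame("top");g=cv2.imread("pics/top1.png")
v=g.max(2)
for r in (235,240,245): print(r,v[r,422:455], )
P=[[400+u/8,215+w/8] for u,w in((318,125),(345,122),(330,295),(356,292))]
print(plane(f,P,45))
fs=grab_frame("scene")
# crest centre in scene picture: crop (260+u/4,190+v/4)
S=[[260+450/4,190+385/4],[260+500/4,190+337/4]]
print(plane(fs,S,45))
F,T=feel(20);print(T[0]/F[2]*1000)
E
```

```text
235 [ 48  97 120 136 200 233 237 242 192 186 184 183 184 182 183 186 181 174
 249 245 240 164 192 201 233 238 244 246 112 124  32  28  34]
240 [ 29  75 123 111 175 255 245 242 219 182 185 189 184 183 182 183 180 167
 252 246 243 229 191 196 224 247 245 248 156 118  84  26  25]
245 [ 25  58 115 121 166 249 247 245 241 181 186 183 186 184 182 184 186 185
 197 249 246 244 177 194 207 249 243 245 231 114 125  17  25]
[[ 515.40566352 -376.61406727   45.        ]
 [ 516.22538075 -386.11847236   45.        ]
 [ 455.97864082 -377.05968734   45.        ]
 [ 456.80239768 -386.15857573   45.        ]]
[[ 454.4902995  -381.82628425   45.        ]
 [ 511.09835211 -381.16126838   45.        ]]
t 10.825 tcp [ 486.9 -390.   102.5] rot [-2.185 -2.257  0.   ] F [-0.04 -0.04 -3.15] T [-0.0714 -0.0025  0.0028] w 18.19010688628407 59.97661113739014
22.64272959899241
```

Both views put the crest midline at about y = -381. The feel puts the centre of mass about 20 mm to +y of the grasp, so I shift to y = -401 and lower to just above the crest.

>>> carry_out(targets=[[[0,-0.044,0,0],[0,-0.044,-0.08,0],[0,-0.044,-0.16,0],[0,-0.044,-0.19,0],[0,-0.044,-0.205,0],[0,-0.044,-0.205,0]]])

```text
time: 11.58
tcp_pos: [487.1, -401.5, 51.7]
tool_rot: [2.184, 2.257, -0.0]
force: [0.4, 0.8, -3.4]
grip_width: 18.3
gripper_force: 60.0
```

>>> carry_out(targets=[[[0,0,-0.003,0],[0,0,-0.006,0],[0,0,-0.008,0],[0,0,-0.008,0],[0,0,-0.008,0]]])

```text
time: 12.2
tcp_pos: [486.9, -401.0, 49.3]
tool_rot: [-2.185, -2.258, 0.0]
force: [-0.1, 0.5, -3.7]
grip_width: 18.2
gripper_force: 60.0
```

```bash
python3 - <<'E'
from h import *
feel(8)
E
```

```text
t 12.6 tcp [ 486.9 -401.    49.3] rot [-2.185 -2.258  0.   ] F [-0.03 -0.13 -3.2 ] T [-0.0637 -0.0141  0.0131] w 18.403018205199857 59.97552931308746
```

>>> carry_out(targets=[[[0,0,-0.002,0],[0,0,-0.004,0],[0,0,-0.004,0],[0,0,-0.004,0]]])

```text
time: 13.1
tcp_pos: [486.9, -401.0, 48.3]
tool_rot: [-2.185, -2.258, 0.0]
force: [0.1, -0.4, -3.3]
grip_width: 18.4
gripper_force: 60.0
```

>>> carry_out(targets=[[[0,0,-0.002,0],[0,0,-0.003,0],[0,0,-0.003,0],[0,0,-0.003,0]]])

```text
time: 13.6
tcp_pos: [487.0, -401.1, 47.9]
tool_rot: [2.185, 2.257, 0.0]
force: [-0.4, 0.5, 0.1]
grip_width: 18.1
gripper_force: 60.4
```

```bash
python3 - <<'E'
from h import *
feel(6)
E
```

```text
t 13.9 tcp [ 487.  -401.1   47.8] rot [2.185 2.257 0.   ] F [-0.52  0.96  1.21] T [0.1368 0.1816 0.0023] w 18.156810350766552 60.55772066116333
```

The boom touches the crest, with a press of about 4.6 N. I ease up a little to see the balance with the weight just carried.

>>> carry_out(targets=[[[0,0,0.001,0],[0,0,0.001,0],[0,0,0.001,0],[0,0,0.001,0]]])

```text
time: 14.4
tcp_pos: [487.0, -401.1, 47.8]
tool_rot: [2.185, 2.257, -0.0]
force: [-0.5, 0.5, 0.8]
grip_width: 18.6
gripper_force: 60.5
```

```bash
python3 - <<'E'
from h import *
feel(12)
E
```

```text
t 15.0 tcp [ 487.  -401.1   47.9] rot [ 2.185  2.257 -0.   ] F [-0.47  0.18  1.38] T [0.0813 0.1133 0.0117] w 18.658383824697882 60.54991364479065
```

>>> carry_out(targets=[[[0,0,0,0],[0,0,0,0]]], hand=22.5)

```text
time: 15.25
tcp_pos: [487.1, -400.9, 47.6]
tool_rot: [-2.185, -2.258, -0.0]
force: [-1.0, -1.2, -0.2]
grip_width: 22.7
gripper_force: 0.0
```

```bash
python3 - <<'E'
from h import *
f=grab_frame("scene");x=f["img"][190:330,260:460];cv2.imwrite("pics/s4.png",cv2.resize(x,(800,560))[:,:,::-1])
feel(2)
# expected end points of top face if level
u=np.array([np.sin(np.radians(-1.8)),np.cos(np.radians(1.8))])
for s in(-130,130):
    p=np.r_[np.array([487,-401])+s*u,61];q=proj(f,p)[0];print(s,((q-[260,190])*4).round(0))
E
```

```text
t 15.4 tcp [ 487.  -401.    47.7] rot [-2.185 -2.258 -0.   ] F [ 0.18  0.15 -0.33] T [-0.004   0.0339 -0.0034] w 22.777007401661777 0.0
-130 [679. 460.]
130 [350. 263.]
```

View pics/s4.png

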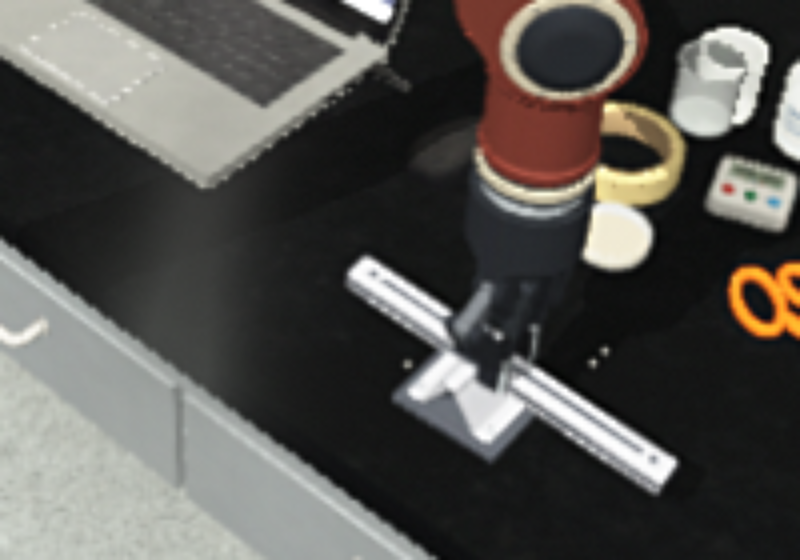

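Released with a small slack, the boom still looks level: its ends are at (362, 258) and (675, 463) in the crop, against a predicted (350, 263) and (679, 460). I let it sit and check for any tipping.

>>> carry_out(targets=[[[0,0,0,0],[0,0,0,0],[0,0,0,0],[0,0,0,0],[0,0,0,0],[0,0,0,0]]], hand=26)

```text
time: 16.15
tcp_pos: [486.9, -401.0, 47.8]
tool_rot: [-2.185, -2.258, 0.0]
force: [0.9, -0.4, -0.4]
grip_width: 26.1
gripper_force: 0.0
```

```bash
cat >> h.py <<'E'
def ends(f):
    g=f["img"].copy();v=g.min(2);m=np.zeros(v.shape,np.uint8)
    m[245:315,340:440]=(v[245:315,340:440]>150)*255
    ys,xs=np.nonzero(m);out=[]
    for lo,hi in((343,368),(392,432)):
        k=(xs>=lo)&(xs<hi)
        out.append(np.c_[xs[k],ys[k]].mean(0).round(2) if k.any() else None)
    return out
E
python3 - <<'E'
from h import *
a=cv2.imread("pics/s4.png")
x=grab_frame("scene");print(sensors.sense()["grip_width"])
b=cv2.resize(x["img"][190:330,260:460],(800,560))[:,:,::-1]
cv2.imwrite("pics/s5.png",b)
for box in((250,350,330,440),(380,500,550,700)):
    r=[]
    for im in(a,b):
        m=im[box[0]:box[1],box[2]:box[3]].min(2)>150
        ys,xs=np.nonzero(m);r.append((xs.mean().round(2),ys.mean().round(2),ys.max(),ys.min(),len(ys)))
    print(r)
feel(4)
E
```

```text
25.851152441969745
[(np.float64(66.98), np.float64(45.23), np.int64(89), np.int64(7), 3176), (np.float64(74.88), np.float64(34.21), np.int64(81), np.int64(0), 2934)]
[(np.float64(59.75), np.float64(56.1), np.int64(109), np.int64(0), 4586), (np.float64(50.94), np.float64(74.81), np.int64(119), np.int64(9), 4299)]
t 16.4 tcp [ 486.9 -401.    47.8] rot [-2.185 -2.257 -0.   ] F [-0.29  0.19 -0.09] T [-0.0136  0.0077  0.0232] w 26.30551648228491 0.0
```

View pics/s5.png

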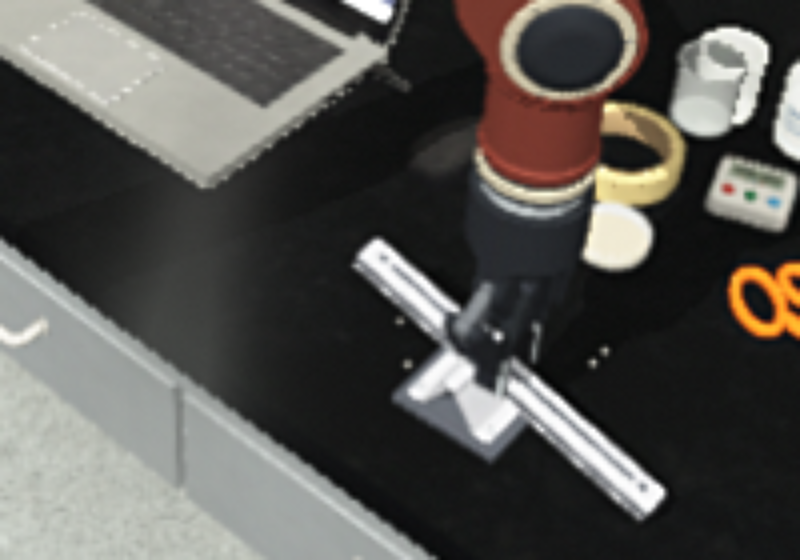

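The boom tipped with the -y end down, so the centre of mass lies less than about 15 mm to +y of my grasp. I regrip it, lift it, and press it flat and level on the free worktop. Then I measure the sensor's bias and grasp again near the centre of mass.

>>> carry_out(targets=[[[0,0,0,0],[0,0,0,0],[0,0,0,0],[0,0,0,0],[0,0,0,0]]], hand=5)

```text
time: 17.02
tcp_pos: [487.0, -401.1, 48.0]
tool_rot: [2.185, 2.257, 0.0]
force: [-0.2, 0.1, 2.3]
grip_width: 17.8
gripper_force: 59.4
```

>>> carry_out(targets=[[[0,0,0.03,0],[0,0,0.1,0],[0,0,0.2,0],[0,0,0.28,0],[0,0.2,0.28,0],[0,0.5,0.28,0],[0,0.8,0.28,0],[0,0.85,0.28,0]]])

```text
time: 18.02
tcp_pos: [487.0, -184.2, 118.5]
tool_rot: [-2.179, -2.261, -0.003]
force: [0.4, -0.0, -4.2]
grip_width: 17.9
gripper_force: 58.9
```

>>> carry_out(targets=[[[0,0,0,0],[0,0,-0.05,0],[0,0,-0.1,0],[0,0,-0.13,0],[0,0,-0.13,0]]])

```text
time: 18.65
tcp_pos: [486.1, -189.0, 84.2]
tool_rot: [-2.185, -2.255, 0.002]
force: [-0.1, 1.5, -3.4]
grip_width: 17.7
gripper_force: 58.9
```

```bash
python3 - <<'E'
from h import *
feel(2)
f=grab_frame("scene");g=f["img"]
cv2.imwrite("pics/s6.png",cv2.resize(g[140:300,240:440],(800,600))[:,:,::-1])
E
```

```text
t 18.75 tcp [ 486.9 -189.    85.1] rot [-2.185 -2.257  0.   ] F [ 0.03 -0.75 -2.91] T [-0.0439 -0.0125  0.0175] w 17.799905254255645 58.90764355659485
```

View pics/s6.png

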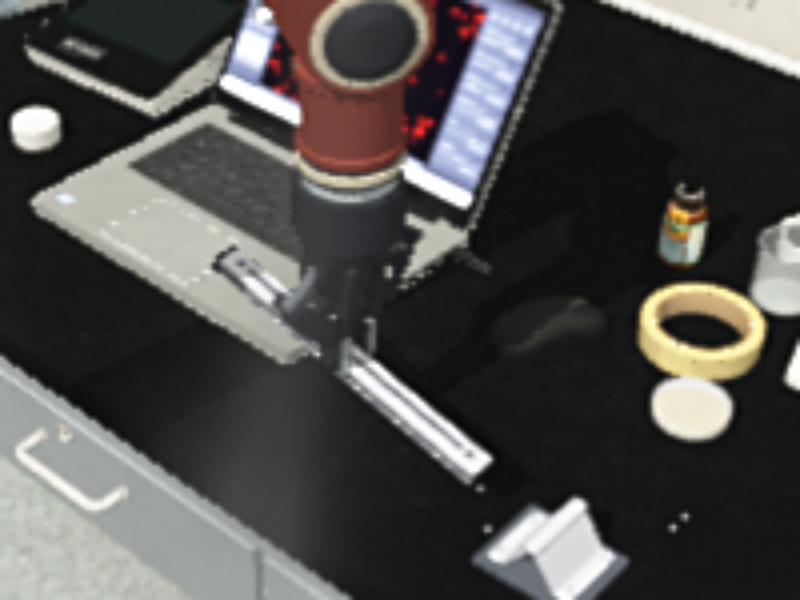

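The boom is held with the -y end low over free worktop. I lower it so that the low end pivots up against the table.

>>> carry_out(targets=[[[0,0,-0.06,0],[0,0,-0.12,0],[0,0,-0.14,0],[0,0,-0.156,0],[0,0,-0.172,0],[0,0,-0.188,0]]])

```text
time: 19.55
tcp_pos: [487.3, -187.9, 38.6]
tool_rot: [2.184, 2.258, 0.002]
force: [-1.0, 1.3, 1.0]
grip_width: 18.0
gripper_force: 59.5
```

>>> carry_out(targets=[[[0,0,-0.016,0],[0,0,-0.032,0],[0,0,-0.048,0]]])

```text
time: 19.92
tcp_pos: [487.3, -188.6, 26.2]
tool_rot: [2.184, 2.257, 0.0]
force: [-0.4, 3.3, 0.3]
grip_width: 18.0
gripper_force: 59.8
```

>>> carry_out(targets=[[[0,0,-0.016,0],[0,0,-0.032,0],[0,0,-0.048,0],[0,0,-0.06,0]]])

```text
time: 20.42
tcp_pos: [487.0, -188.6, 11.0]
tool_rot: [2.184, 2.258, -0.0]
force: [-0.6, 1.0, -0.7]
grip_width: 17.6
gripper_force: 59.8
```

>>> carry_out(targets=[[[0,0,-0.008,0],[0,0,-0.012,0],[0,0,-0.012,0]]])

```text
time: 20.8
tcp_pos: [486.8, -188.6, 8.3]
tool_rot: [-2.185, -2.257, 0.0]
force: [-0.2, 2.5, -0.0]
grip_width: 18.0
gripper_force: 59.8
```

>>> carry_out(targets=[[[0,0,-0.006,0],[0,0,-0.01,0],[0,0,-0.01,0]]])

```text
time: 21.18
tcp_pos: [486.9, -188.6, 7.6]
tool_rot: [2.185, 2.257, 0.001]
force: [-3.7, 4.8, 14.1]
grip_width: 17.7
gripper_force: 61.4
```

>>> carry_out(targets=[[[0,0,0,0],[0,0,0,0],[0,0,0.15,0],[0,0,0.3,0],[0,0,0.3,0],[0,0,0.3,0]]], hand=40)

```text
time: 21.92
tcp_pos: [486.5, -188.4, 80.3]
tool_rot: [-2.184, -2.257, 0.001]
force: [0.1, 0.5, -0.1]
grip_width: 40.0
gripper_force: 0.0
```

```bash
python3 - <<'E'
from h import *
feel(16)
f=grab_frame("wrist");save(f,"w7");g=f["img"];v=g.min(2)
m=np.zeros(v.shape,np.uint8);m[:,270:370]=(v[:,270:370]>140)*255
for c in cv2.findContours(m,cv2.RETR_EXTERNAL,cv2.CHAIN_APPROX_NONE)[0]:
    if cv2.contourArea(c)>800: print(cv2.boundingRect(c),cv2.minAreaRect(plane(f,c.reshape(-1,2),16)[:,:2].astype(np.float32)))
f=grab_frame("top");g=f["img"];v=g.min(2)
m=np.zeros(v.shape,np.uint8);m[235:275,330:430]=(v[235:275,330:430]>100)*255
for c in cv2.findContours(m,cv2.RETR_EXTERNAL,cv2.CHAIN_APPROX_NONE)[0]:
    if cv2.contourArea(c)>40: print(cv2.boundingRect(c),cv2.minAreaRect(plane(f,c.reshape(-1,2),16)[:,:2].astype(np.float32)))
E
```

```text
t 22.725 tcp [ 487.  -188.5   80.8] rot [2.185 2.257 0.   ] F [ 0.03  0.17 -0.01] T [-0.0163 -0.0044  0.0108] w 40.14690459451336 0.0
(301, 30, 33, 322) ((486.23046875, -190.46636962890625), (22.57780647277832, 236.12156677246094), 2.1397621631622314)
(331, 240, 37, 10) ((484.1315612792969, -123.46244812011719), (21.921035766601562, 103.72502136230469), 2.1277482509613037)
(424, 235, 6, 19) ((480.0603942871094, -344.561767578125), (14.292510986328125, 51.793235778808594), 86.66883087158203)
```

```bash
python3 - <<'E'
from h import *
f=grab_frame("scene");g=f["img"];v=g.min(2)
u=np.array([-np.sin(np.radians(2)),np.cos(np.radians(2))])
for c in(-188.6,-196.6):
  for s in(-125,125):
    print(c,s,proj(f,np.r_[np.array([486.5,c])+s*u,16]).round(1))
m=np.zeros(v.shape,np.uint8);m[190:280,290:400]=(v[190:280,290:400]>120)*255
for c in cv2.findContours(m,cv2.RETR_EXTERNAL,cv2.CHAIN_APPROX_NONE)[0]:
    if cv2.contourArea(c)>30:
        p=c.reshape(-1,2);print(cv2.boundingRect(c),p[p[:,0].argmax()],p[p[:,0].argmin()],p[p[:,1].argmax()])
# along-axis profile of brightness on the top face
for lo,hi in((-345,-295),(-85,-50)):
    ys=np.arange(lo,hi,2.5)
    P=np.array([[486.5-(y+192)*np.tan(np.radians(2))-6,y,16] for y in ys])
    q=proj(f,P).round().astype(int);print([(float(y),int(v[b,a])) for y,(a,b) in zip(ys,q)])
E
```

```text
-188.6 -125 [[360.2 272.9]]
-188.6 125 [[295.9 233.4]]
-196.6 -125 [[362.4 274.3]]
-196.6 125 [[297.7 234.6]]
(369, 273, 19, 7) [387 279] [369 279] [369 279]
(296, 234, 69, 46) [364 273] [296 237] [358 279]
(341, 197, 16, 16) [356 203] [341 198] [343 212]
(290, 196, 28, 41) [317 215] [290 196] [310 236]
(346, 190, 12, 6) [357 194] [346 190] [355 195]
[(-345.0, 140), (-342.5, 63), (-340.0, 28), (-337.5, 16), (-335.0, 17), (-332.5, 15), (-330.0, 15), (-327.5, 12), (-325.0, 78), (-322.5, 201), (-320.0, 255), (-317.5, 255), (-315.0, 244), (-312.5, 244), (-310.0, 199), (-307.5, 243), (-305.0, 252), (-302.5, 244), (-300.0, 248), (-297.5, 243)]
[(-85.0, 162), (-82.5, 162), (-80.0, 180), (-77.5, 177), (-75.0, 187), (-72.5, 187), (-70.0, 39), (-67.5, 29), (-65.0, 29), (-62.5, 33), (-60.0, 33), (-57.5, 32), (-55.0, 32), (-52.5, 29)]
```

The boom lies flat, with its white part from y = -324 to -71, so its middle is at about -197. With the bias taken off, the centre of mass is about 14 mm to +y of the middle, at y ≈ -183. I grasp there.

>>> carry_out(targets=[[[0,0.022,-0.1,0],[0,0.022,-0.22,0],[0,0.022,-0.28,0],[0,0.022,-0.3,0],[0,0.022,-0.312,0],[0,0.022,-0.312,0],[0,0.022,-0.312,0]]], hand=40)

```text
time: 23.75
tcp_pos: [487.4, -183.2, 3.4]
tool_rot: [2.184, 2.257, 0.001]
force: [0.1, 0.2, -0.2]
grip_width: 39.9
gripper_force: 0.0
```

>>> carry_out(targets=[[[0,0,0,0],[0,0,0,0],[0,0,0,0],[0,0,0,0],[0,0,0,0]]], hand=5)

```text
time: 24.38
tcp_pos: [487.1, -183.1, 3.4]
tool_rot: [2.184, 2.257, 0.001]
force: [0.0, 1.1, 6.5]
grip_width: 18.3
gripper_force: 61.7
```

>>> carry_out(targets=[[[0,0,0.03,0],[0,0,0.1,0],[0,0,0.2,0],[0,0,0.31,0],[0,0,0.31,0],[0,0,0.31,0]]])

```text
time: 25.12
tcp_pos: [486.1, -182.5, 79.3]
tool_rot: [-2.183, -2.256, 0.001]
force: [1.2, 0.0, -4.3]
grip_width: 18.1
gripper_force: 60.7
```

```bash
python3 - <<'E'
from h import *
feel(24)
E
```

```text
t 26.325 tcp [ 486.9 -183.    80.3] rot [-2.185 -2.257  0.   ] F [-0.01  0.06 -3.33] T [-0.0171 -0.0012 -0.0018] w 18.084600919166785 60.689746141433716
```

The moment now equals the bare-tool bias (-0.017), so the grasp is at the centre of mass. I carry it over the crest midline and lower.

>>> carry_out(targets=[[[0,-0.1,0.04,0],[0,-0.3,0.04,0],[0,-0.5,0.04,0],[0,-0.7,0.04,0],[0,-0.79,0.04,0],[0,-0.79,-0.03,0],[0,-0.79,-0.08,0],[0,-0.79,-0.08,0]]])

```text
time: 27.32
tcp_pos: [486.4, -376.8, 57.9]
tool_rot: [-2.177, -2.256, -0.002]
force: [-0.5, 1.3, -3.4]
grip_width: 18.2
gripper_force: 60.6
```

>>> carry_out(targets=[[[0,0,-0.02,0],[0,0,-0.03,0],[0,0,-0.036,0],[0,0,-0.04,0],[0,0,-0.04,0],[0,0,-0.04,0]]])

```text
time: 28.08
tcp_pos: [487.0, -380.6, 50.4]
tool_rot: [2.185, 2.257, 0.0]
force: [-0.2, 0.2, -3.5]
grip_width: 17.8
gripper_force: 60.6
```

>>> carry_out(targets=[[[0,0,-0.002,0],[0,0,-0.004,0],[0,0,-0.004,0],[0,0,-0.004,0]]])

```text
time: 28.58
tcp_pos: [486.9, -380.5, 49.3]
tool_rot: [-2.185, -2.258, 0.0]
force: [-0.4, -0.5, -3.2]
grip_width: 18.1
gripper_force: 60.6
```

>>> carry_out(targets=[[[0,0,-0.001,0],[0,0,-0.002,0],[0,0,-0.003,0],[0,0,-0.003,0]]])

```text
time: 29.08
tcp_pos: [486.9, -380.5, 48.5]
tool_rot: [-2.185, -2.257, 0.0]
force: [0.6, 0.4, -2.9]
grip_width: 18.3
gripper_force: 60.6
```

```bash
python3 - <<'E'
from h import *
feel(5)
E
```

```text
t 29.325 tcp [ 486.9 -380.5   48.6] rot [-2.185 -2.258  0.   ] F [-0.16  0.17 -2.68] T [-0.0215  0.0042  0.0046] w 18.341466716676138 60.60582876205444
```

>>> carry_out(targets=[[[0,0,-0.001,0],[0,0,-0.002,0],[0,0,-0.002,0],[0,0,-0.002,0]]])

```text
time: 29.82
tcp_pos: [486.9, -380.5, 48.4]
tool_rot: [2.185, 2.257, 0.0]
force: [-0.9, 0.5, 1.8]
grip_width: 18.1
gripper_force: 61.1
```

```bash
python3 - <<'E'
from h import *
feel(10)
E
```

```text
t 30.325 tcp [ 487.  -380.5   48.4] rot [2.185 2.258 0.   ] F [-1.33  1.47  3.16] T [ 0.2839  0.3299 -0.0136] w 18.285167963007208 61.524614095687866
```

The press is light (about 6.5 N). I ease up slightly, then release with a small slack and compare pictures for tipping.

```bash
cat > e.py <<'E'
from h import *
f=grab_frame("scene");v=f["img"].min(2).astype(float)
t=np.radians(1.9)
# vertical edge location (image row) of bright boom in columns near each projected end
for y in(-490,-300):
    q=proj(f,[487+(-380-y)*np.tan(t),y,61])[0];c=int(q[0]);r=int(q[1])
    w=v[r-25:r+25,c-3:c+4].mean(1);b=np.clip(w-100,0,None);rows=np.arange(r-25,r+25)
    k=abs(rows-r)<14
    print(y,q.round(1),"row",round((b[k]*rows[k]).sum()/b[k].sum(),2),end="; ")
s=sensors.sense();print("t",s["time"],"F",s["force"].round(1),s["grip_width"])
E
python3 e.py
```

```text
-490 [415.7 296.4] row 298.44; -300 [355.9 260.6] row 262.34; t 30.375 F [-2.3  1.8  4.5] 18.499081355888617
```

>>> carry_out(targets=[[[0,0,0.001,0],[0,0,0.001,0]]])

```text
time: 30.62
tcp_pos: [487.0, -380.5, 48.4]
tool_rot: [2.185, 2.258, 0.0]
force: [-1.5, 1.8, 4.1]
grip_width: 18.4
gripper_force: 61.5
```

>>> carry_out(targets=[[[0,0,0,0],[0,0,0,0]]], hand=22)

```text
time: 30.88
tcp_pos: [487.2, -380.8, 47.9]
tool_rot: [2.184, 2.257, -0.0]
force: [0.2, -0.2, 0.4]
grip_width: 21.9
gripper_force: 0.0
```

```bash
python3 e.py
```

```text
-490 [415.7 296.4] row 297.97; -300 [355.9 260.6] row 262.53; t 30.925 F [-0.6  0.1 -0.6] 22.2421410389593
```

Level so far; I wait and check again.

>>> carry_out(targets=[[[0,0,0.001,0],[0,0,0.001,0],[0,0,0.001,0],[0,0,0.001,0]]], hand=25)

```text
time: 31.42
tcp_pos: [486.9, -380.5, 48.6]
tool_rot: [2.185, 2.258, -0.0]
force: [1.2, 0.2, -0.3]
grip_width: 25.1
gripper_force: 0.0
```

```bash
python3 e.py
```

```text
-490 [415.7 296.4] row 298.03; -300 [355.9 260.6] row 262.55; t 31.475 F [-0.3 -0.   0.8] 25.051692886790295
```

It holds level and balanced. I open wider and withdraw straight up.

>>> carry_out(targets=[[[0,0,0,0],[0,0,0,0],[0,0,0.02,0],[0,0,0.06,0],[0,0,0.15,0],[0,0,0.3,0],[0,0,0.45,0],[0,0,0.5,0]]], hand=45)

```text
time: 32.48
tcp_pos: [488.0, -381.7, 177.0]
tool_rot: [2.181, 2.253, 0.001]
force: [0.2, -0.0, -0.5]
grip_width: 44.8
gripper_force: 0.0
```

>>> carry_out(targets=[[[0,0,0,0],[0,0,0,0],[0,0,0,0],[0,0,0,0],[0,0,0,0],[0,0,0,0]]])

```text
time: 33.22
tcp_pos: [486.9, -380.5, 173.4]
tool_rot: [-2.185, -2.257, 0.0]
force: [-0.0, 0.2, 0.2]
grip_width: 44.8
gripper_force: 0.0
```

```bash
python3 e.py; python3 - <<'E'
from h import *
f=grab_frame("scene");cv2.imwrite("pics/s9.png",cv2.resize(f["img"][190:330,260:460],(800,560))[:,:,::-1])
E
```

```text
-490 [415.7 296.4] row 298.03; -300 [355.9 260.6] row 262.55; t 33.275 F [-0.4  0.5  0.2] 44.73630099599503
```

View pics/s9.png

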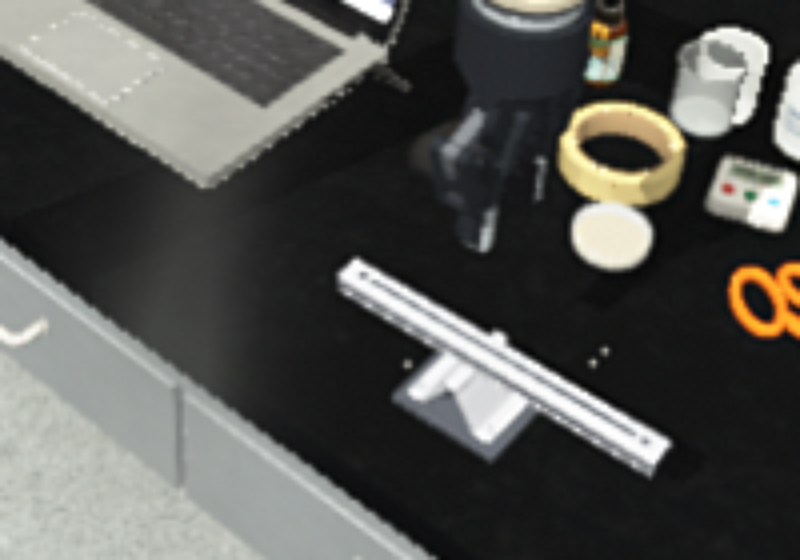

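The boom lies level across the crest, from (350, 270) to (662, 455) in the crop. It is unchanged since release, and the gripper is clear above it.

```bash
python3 -c "
from station import env
print(env.close_job())"
```

```text
the job is handed in; nothing more can be done
None
```

The boom was left level and at rest on the crest alone with the gripper clear, and the job was handed in at about 33 s; the first release tipped with one end down, so I levelled it on the worktop and regrasped it before the second release held.

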